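# Hold the belt sharpener's tensioner open with its lever

## Robot

A 7-joint arm with a two-finger parallel gripper is mounted at the origin on the work surface. World frame = base frame: x ahead of the robot, y to its left, z up, the work surface at z = 0. Lengths are in m, angles in rad, forces in N, time in s.
With the tool pointing down it reaches from about 0.4 to 0.9 m from the base axis. Payload 5.5 kg.
Tool frame: the origin (TCP) lies at the very end of the fingers, on their centre line; the grasp point (between the pads) lies 19 mm behind it; z points along the fingers, y is the direction in which the jaws open and shut (so a half turn about z gives the same grasp; the last joint's range is limited). The gripper opens to 85 mm and grips with 20 to 120 N. Pads are 22 mm wide; open, the fingers measure 114 mm over their backs; the gripper's body (76 mm by 85 mm) begins 54 mm behind the grasp point. The pads swing forward as they close: fully open they stand 13 mm farther back than shut.
Start: joints at [1.603, 0.501, -0.427, 1.55, 0.221, 1.138, -0.21], TCP at [0.149, -0.633, 0.231] pointing down, gripper open.
Joint ranges: [-2.88, 2.88], [-0.31, 2.03], [-1.54, 1.56], [0.2, 2.42], [-1.41, 4.55], [0.19, 2.02], [-2.57, 2.57]. Speed limits (rad/s): [2.57, 2.57, 3.14, 3.14, 3.14, 3.14, 3.14].

## Interface

Orientations are given as [roll, pitch, yaw] about the fixed x, y, z axes, in that order (R = Rz(yaw) Ry(pitch) Rx(roll)).
In Python, from bench import * gives the robot as it stands.
- The arm moves only by the shell command python3 -m creep 'ROWS' [FORCE]. ROWS is JSON, a list of rows, each an object of numbers: "x", "y", "z": the shift along the tool's x, y, z in mm; "ax", "ay", "az": the turn, a rotation vector about the tool's x, y, z in degrees; "fingers": the opening, from 0 (shut) to 1 (fully open). In form: [{"x": .., "y": .., "z": .., "ax": .., "ay": .., "az": .., "fingers": ..}, ...]. A call has 1 to 5 rows; each row shifts and turns the commanded pose from where the row before left it, along the tool's axes as they then stand; what a row does not reach is not made up. A row lasts 1/8 s, in which the tool goes at most 62.5 mm and 10.7 degrees, less where a joint would pass 70% of its speed; a pose out of reach is approached as far as the arm can. A call is refused whole if a number of a shift passes 62.5 or a number of a turn 10.7, either way. A call with a gripper value outside its range is refused whole. The fingers move at their own pace and stop on an object; FORCE is the grip in N (left out, the last holds). Time passes only in rows, so rows that do not move let the fingers close. It gives the time, the measured TCP pose, the force and the opening at its end, in the units of the state.
- state(): the state, without advancing time (a new reading comes with each control period).
- snapshot(name): name is "scene" or "top" or "wrist"; returns (picture, depth): 480x640x3 uint8, blue, green, red; 480x640 float32, m along the optical axis (not along the pixel's ray), 0 where there is no reading.
- calibration(name): a dict with "fov_y" (degrees; the focal length in pixels is half the picture's height over the tangent of half this angle, whatever the lens; pixels are square), "cx", "cy" (the principal point, pixels), "distortion" ([k1, k2, p1, p2, k3] as OpenCV has them; the pictures are not rectified), "eye" and "orientation" of the camera in the world; the wrist camera has in their place "tool_from_camera" (4x4, takes a point from camera to tool coordinates, whose origin is the TCP and whose axes are the flange's). Camera axes: x right, y down, z forward; pixel columns grow to the right and rows downward; lengths in m; the calibration is good to about 2 mm. A picture is of the moment at which its call begins: read the wrist's pose just before it. calibration takes no time and is no camera call.
- sign_off(): hands the job in, once; it reports no verdict.
Trained networks look in the newest picture that a camera, given by its name, has taken for a name from the list of things; names that differ only in an ending like _2 or _b are one class to them, and where a whole thing is asked for, a point or a joint stands for the part that bears it (a point fixed in the world has none). Each returns a list of dicts, best first, with "score" (0 to 1); they miss things now and then, are a little off and sometimes report something else, mostly with a low value. They report only what shows in the picture. A call takes as long as a camera call.
- masks_of(query, camera): "mask" (480x640 bool, what is visible of it) and "bbox" ([left, top, right, bottom] in pixels, round what is visible of it).
- pinpoint(query, camera): "location" ([column, row] in pixels: a listed point, or the origin of a listed thing).
The state is a dict: "clock": time; "q": joint angles; "joint_vel": joint speeds; "tau": joint torques, N m; "eef_pos": TCP position; "eef_rot": TCP orientation; "wrist_force": force on the tool from outside, world axes, zero at the start; "moment": the same for the moment, N m; "grip_width": finger opening in m.
Only numpy, scipy, OpenCV 4.12 (cv2) and the standard library are available. Lean on these libraries where they do the work, as an engineer would, in place of code of your own. Each camera call takes 0.05 s, during which the arm holds its last target.

## Task

A fresh belt is to go on the tool sharpener: take the tension lever out of the tool rack, put its steel end down through the eye at the end of the sprung tensioner arm until its collar is close above or on the eye, and with the lever swing the arm back towards the drive wheel, past the ratchet click. Finish while still gripping the lever and holding the arm back, well beyond the click towards its end stop, so that the arm hangs on your lever and not on the pawl; do not let go. Push only with the lever and leave the gouges, the mallet and the jar as they stand.

Things in the scene. Friction and masses are not known exactly. Their poses are not given: they have to be found in the camera images.
- sharpener: Bench belt sharpener, fixed to the bench, no belt on it: grey base plate 210 (its x) x 280 (its y) x 20 mm high, origin under the plate's centre. On it, in its own x, y in mm: black drive wheel (radius 38, axle top 64 high) at (-35, +90); grey motor box 85 x 100, top 107 high, at (+58, +85); upright pivot of the tensioner arm at (+20, -50).
- pawl_pivot (a point): Upright pivot of the ratchet pawl on the sharpener, 92 mm above the bench: a dark steel bar, 54 mm long, that catches an upright pin on the tail of the tensioner arm (50 mm behind the arm's pivot, top 94 mm high) once the arm has swung past the click.
- tensioner_pivot (a point): Point on the vertical pivot axis of the tensioner arm, at the height of the arm's upper face (75 mm above the bench). Fixed to the sharpener.
- eye (a point): Centre of the upper mouth of the eye: an upright 14 mm round hole (chamfered) through a 34 x 34 x 16 mm aluminium block at the free end of the tensioner arm, 130 mm from the pivot axis. Mouth 75 mm, underside 59 mm above the bench; free below down to the base plate (20 mm) or the bench. Moves with the arm; its z axis points up, its -x axis from pivot to eye.
- idler (a point): Top of the bolt of the idler wheel (radius 28 mm), which hangs under the middle of the tensioner arm, 72 mm from its pivot; the bolt stands 4 mm above the arm. Moves with the arm.
- tensioner (a joint): Swing of the tensioner arm about its pivot, rad: 0 at rest, growing clockwise seen from above (eye moves to the sharpener's +y, towards the drive wheel); end stop 0.75. At 0 the arm, pivot to eye, points along the sharpener's -x turned 0.30 rad to its -y. Spring force at the eye 3 N at 0 to 8 N at the stop, a little more just before the click at 0.45. Let go beyond it, the arm rests on the pawl at 0.43.
- rack: Wooden tool rack block, fixed to the bench, 70 (its x) x 240 (its y) x 60 mm high, origin under its centre, with three upright 14 mm holes on its y axis at -80, 0 and +80 mm. The lever and two gouges stand in them, in any order.
- lever: Tension lever, loose, 0.1 to 0.2 kg, upright in one of the rack's holes, told from the gouges by its wide collar and straight handle. From its lower end (origin) up its z axis: round steel shank, diameter 10 mm, 0 to 50 mm, end chamfered; flat steel collar, diameter 36, 50 to 58 mm, resting on the rack; straight round wooden handle, diameter 26, 58 to 130 mm, flat top.
- lever_tip (a point): Centre of the lower end of the lever's steel shank.
- gouge1: A carving gouge standing upright in the rack, loose: pear-shaped wooden handle, widest (34 mm) near its top, narrow ferrule, top 132 mm above the bench; origin at its lower end. To be left alone.
- gouge2: A second gouge, alike, in another hole of the rack. To be left alone.
- mallet: Round wooden carver's mallet standing on its head on the bench, 82 mm wide, 217 mm high, origin under its centre. To be left alone.
- jar: Small amber jar with a steel lid, 56 mm wide, 55 mm high, origin under its centre. To be left alone.

How it is judged:
On the way, in this order (a step that is already met when the one before it is completed fails the run):
1. the lever's steel end is through the eye, its collar within 14 mm of the eye, the arm still before the click (z of lever_tip in the frame of eye below -0.036 m and horizontal distance between lever_tip and eye below 0.015 m and value of joint tensioner below 0.3 rad), for 0.2 s.
2. with the lever in the eye, the arm is swung past the ratchet click (beyond 0.50 rad) (z of lever_tip in the frame of eye below -0.036 m and horizontal distance between lever_tip and eye below 0.015 m and value of joint tensioner above 0.5 rad), for 0.2 s.
At the end, for the whole second after the job is handed in: The arm is held at more than 0.55 rad (click at 0.45, end stop at 0.75) and still, by the lever: the fingers grip the lever (over 2 N), the lever bears on the arm (over 2 N), and it is through the eye with its collar within 14 mm of it (tip over 36 mm below the mouth, within 15 mm of its axis) (z of lever_tip in the frame of eye below -0.036 m and horizontal distance between lever_tip and eye below 0.015 m and value of joint tensioner above 0.55 rad and velocity of joint tensioner between -0.08 and 0.08 rad/s and contact force between the fingers and lever above 2 N and contact force between lever and tensioner above 2 N); the arm keeps its last pose, push and grip.
It fails at once if gouge1 is moved by more than 20 mm or tipped (distance of gouge1 from where it was at the start of the episode above 0.02 m or angle between gouge1's own z axis and vertical above 0.35 rad).
It fails at once if gouge2 is moved by more than 20 mm or tipped (distance of gouge2 from where it was at the start of the episode above 0.02 m or angle between gouge2's own z axis and vertical above 0.35 rad).
It fails at once if mallet is moved by more than 20 mm or tipped (distance of mallet from where it was at the start of the episode above 0.02 m or angle between mallet's own z axis and vertical above 0.35 rad).
It fails at once if jar is moved by more than 20 mm or tipped (distance of jar from where it was at the start of the episode above 0.02 m or angle between jar's own z axis and vertical above 0.35 rad).
It fails at once if the robot pushes the tensioner arm itself instead of using the lever (contact force between any of the fingers, the arm and tensioner above 4 N).
It also fails if it takes over 48 s, if anything falls off the work surface, if the arm or the gripper's body presses on something with over 40 N, if the wrist force passes 120 N, or if a joint passes its speed limit or range.

## Working session

There is one attempt and no reset: what is moved stays moved. The work goes in short steps, Python scripts to look and compute and a shell command to move; the robot and the scene stay as the last step left them, time stands still between calls to the robot, and variables do not carry over. Pictures are saved under pics/ and viewed, and the job is handed in when it is done.

```bash
ls; mkdir -p pics
python3 - <<'E'
from bench import *
import cv2
print(state())
for n in ("scene","top"):
    p,d=snapshot(n); cv2.imwrite(f"pics/{n}0.png",p); print(n,calibration(n))
print(calibration("wrist"))
E
```

```text
pics
{'clock': 0.0, 'q': array([ 1.6032002 ,  0.50185021, -0.42674916,  1.55146824,  0.22079511,
        1.13829284, -0.21026512]), 'joint_vel': array([ 0.001104  ,  0.00059199, -0.00018051, -0.00123236,  0.00200653,
       -0.00046667,  0.00016477]), 'tau': array([ 3.79306848e-04, -5.69518125e+01, -5.81567958e+00, -2.80939919e+01,
        1.06307739e-02,  1.21697734e-02,  2.77711699e-06]), 'eef_pos': array([ 0.14846219, -0.63209675,  0.23024656]), 'eef_rot': array([-3.13962628e+00, -5.10340172e-05,  2.30850508e-01]), 'wrist_force': array([ 0.46172815,  0.76880241, -0.52654938]), 'moment': array([-0.04881267, -0.01194575,  0.03838362]), 'grip_width': 0.08539401755497092}
scene {'fov_y': 54.28664015387145, 'cx': 322.304960024209, 'cy': 241.53127906337434, 'distortion': array([-0.0008193,  0.       ,  0.       ,  0.       ,  0.       ]), 'eye': array([ 1.32272047, -0.46058552,  0.63884081]), 'orientation': array([-2.13675777,  0.02453123,  0.98029148])}
top {'fov_y': 51.66639026943649, 'cx': 319.23155200226404, 'cy': 232.97772709415543, 'distortion': array([-0.02828635,  0.        ,  0.        ,  0.        ,  0.        ]), 'eye': array([0.46769315, 0.04552702, 1.39574868]), 'orientation': array([-3.06149921,  0.00423794, -1.56765386])}
{'fov_y': 69.60974233566812, 'cx': 320.1377334566746, 'cy': 238.72069116976937, 'distortion': array([-0.02887419,  0.        ,  0.        ,  0.        ,  0.        ]), 'tool_from_camera': array([[-7.83950377e-04, -9.47539590e-01, -3.19637468e-01,
         8.18950862e-02],
       [ 9.99999319e-01, -4.66650286e-04, -1.06927459e-03,
         1.90713562e-04],
       [ 8.64021092e-04, -3.19638089e-01,  9.47539311e-01,
        -1.43885778e-01],
       [ 0.00000000e+00,  0.00000000e+00,  0.00000000e+00,
         1.00000000e+00]])}
```

View pics/scene0.png

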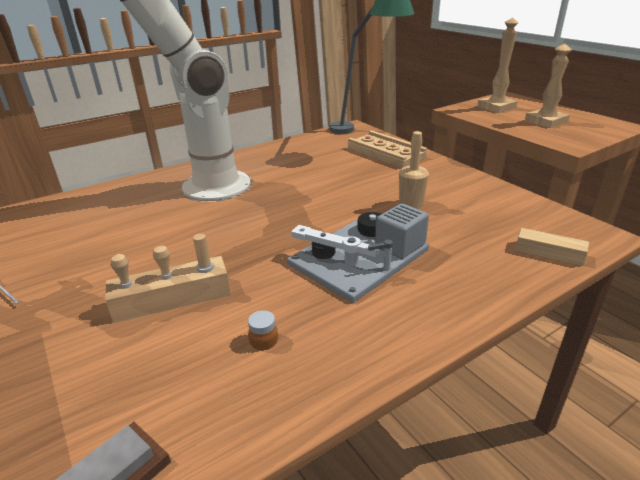

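View pics/top0.png

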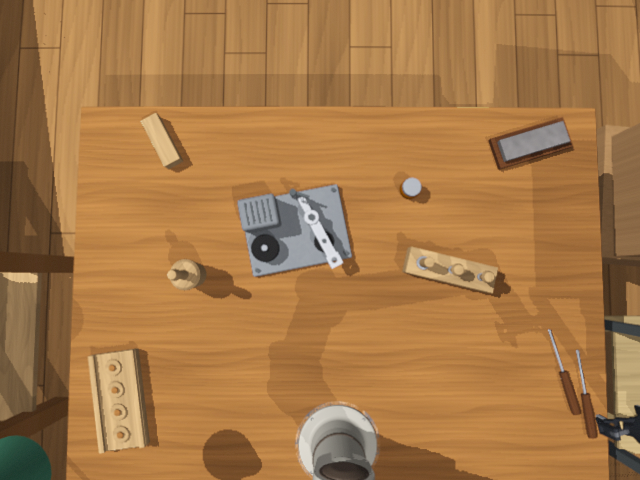

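The scene view shows the lever with its straight handle and collar at about (203,252), in the hole nearest the sharpener. In the top view it is at about (428,262). The arm's eye is near (298,232) in scene and (337,262) in top. Next I'll measure these.

```bash
cat > h.py <<'E'
from bench import *
import numpy as np, cv2
from scipy.spatial.transform import Rotation as Ro
def campose(n,st=None):
    c=calibration(n)
    if n=="wrist":
        T=np.eye(4);T[:3,:3]=Ro.from_euler('xyz',st["eef_rot"]).as_matrix();T[:3,3]=st["eef_pos"]
        M=T@c["tool_from_camera"];return c,M[:3,:3],M[:3,3]
    return c,Ro.from_euler('xyz',c["orientation"]).as_matrix(),np.array(c["eye"])
def K(c):
    f=240/np.tan(np.radians(c["fov_y"]/2));return np.array([[f,0,c["cx"]],[0,f,c["cy"]],[0,0,1.]])
def ray(n,px,st=None):
    c,R,t=campose(n,st)
    u=cv2.undistortPoints(np.array([[px]],float),K(c),c["distortion"])[0,0]
    return t,R@np.array([u[0],u[1],1.])
def atz(n,px,z,st=None):
    t,d=ray(n,px,st);return t+d*(z-t[2])/d[2]
def cloud(n,d,mask,st=None):
    c,R,t=campose(n,st);v,u=np.nonzero(mask&(d>0))
    p=cv2.undistortPoints(np.stack([u,v],1)[:,None].astype(float),K(c),c["distortion"])[:,0]
    z=d[v,u];return (R@(np.c_[p,np.ones(len(p))]*z[:,None]).T).T+t
def proj(n,P,st=None):
    c,R,t=campose(n,st)
    return cv2.projectPoints(np.atleast_2d(P).astype(float),cv2.Rodrigues(R.T)[0],-R.T@t,K(c),c["distortion"])[0][:,0]
def tri(a,b):
    A=[];B=[]
    M=np.zeros((3,3));v=np.zeros(3)
    for t,d in (a,b):
        d=d/np.linalg.norm(d);Q=np.eye(3)-np.outer(d,d);M+=Q;v+=Q@t
    return np.linalg.solve(M,v)
E
python3 - <<'E'
from h import *
for n in("scene","top"):
    p,d=snapshot(n)
    np.savez(f"{n}.npz",p=p,d=d)
    for q in("lever","sharpener"):
        for m in masks_of(q,n)[:2]:
            P=cloud(n,d,m["mask"]); print(n,q,round(m["score"],2),m["bbox"],"med",np.median(P,0).round(3),"top",P[P[:,2]>np.percentile(P[:,2],95)].mean(0).round(3))
zs=dict(eye=.075,tensioner_pivot=.075,pawl_pivot=.092,idler=.079,lever_tip=.01,lever=.01,sharpener=0,rack=0)
r={}
for q in zs:
    for n in("top","scene"):
        L=pinpoint(q,n)
        for m in L[:1]:
            r[q,n]=m["location"];print(q,n,round(m["score"],2),np.round(m["location"],1),atz(n,m["location"],zs[q]).round(4))
    if (q,"top") in r and (q,"scene") in r: print("   tri",tri(ray("top",r[q,"top"]),ray("scene",r[q,"scene"])).round(4))
print(state()["clock"])
E
```

```text
scene lever 0.86 [195.8, 235.2, 213.7, 272.0] med [ 0.507 -0.23   0.099] top [ 0.501 -0.226  0.141]
scene sharpener 0.7 [283.9, 205.0, 430.3, 303.7] med [0.632 0.091 0.029] top [0.632 0.21  0.106]
top lever 0.7 [417.8, 257.4, 435.0, 268.5] med [ 0.497 -0.221  0.122] top [ 0.497 -0.221  0.145]
top lever 0.26 [167.7, 263.4, 204.1, 287.3] med [0.466 0.392 0.11 ] top [0.463 0.402 0.218]
top sharpener 0.91 [238.4, 185.6, 350.8, 274.4] med [0.587 0.12  0.023] top [0.629 0.213 0.109]
top sharpener 0.75 [166.5, 259.1, 203.8, 289.7] med [0.463 0.392 0.109] top [0.463 0.402 0.218]
eye top 0.72 [334.3 261.8] [0.4969 0.0111 0.075 ]
eye scene 0.92 [299.6 226.1] [0.489  0.0166 0.075 ]
   tri [0.497  0.0116 0.0805]
tensioner_pivot scene 0.77 [351.9 240.4] [0.6128 0.0787 0.075 ]
pawl_pivot top 0.63 [476.2 275. ] [ 0.4628 -0.361   0.092 ]
pawl_pivot scene 0.7 [386.9 240.3] [0.6786 0.1241 0.092 ]
   tri [ 0.6386 -0.1472  0.2536]
idler top 0.6 [322.8 239.8] [0.5552 0.0419 0.079 ]
idler scene 0.82 [322.4 231.2] [0.546  0.0438 0.079 ]
   tri [0.554  0.0405 0.0842]
lever_tip scene 0.51 [352.9 240. ] [0.5309 0.1441 0.01  ]
lever top 0.58 [422.6 266.5] [ 0.4859 -0.237   0.01  ]
sharpener top 0.81 [295.3 229.6] [0.5891 0.1195 0.    ]
sharpener scene 0.82 [358.8 256.2] [0.5853 0.1211 0.    ]
   tri [0.5886 0.119  0.0027]
rack top 0.55 [443.8 272.4] [ 0.4696 -0.2985  0.    ]
rack scene 0.7 [174.8 296. ] [ 0.473  -0.2968  0.    ]
   tri [ 0.4701 -0.2976 -0.0015]
1.2
```

```bash
python3 -m creep '[{"x":58,"y":-20,"fingers":0.65},{"x":55,"y":-25,"fingers":0.65},{"x":45,"y":-40,"fingers":0.65},{"x":45,"y":-40,"fingers":0.65},{"x":45,"y":-40,"fingers":0.65}]' 30
python3 -m creep '[{"x":45,"y":-40,"fingers":0.65},{"x":45,"y":-40,"fingers":0.65},{"x":30,"y":-40,"fingers":0.65},{"x":22,"y":-25,"fingers":0.65},{"fingers":0.65}]' 30
python3 - <<'E'
from h import *
st=state();print(st["clock"],st["eef_pos"],st["eef_rot"],st["q"].round(2),st["grip_width"])
p,d=snapshot("wrist");np.savez("w1.npz",p=p,d=d)
cv2.imwrite("pics/w1.png",p)
print(masks_of("lever","wrist")[:1] and [ (m["score"],m["bbox"]) for m in masks_of("lever","wrist")])
E
```

```text
1.2 [ 0.14870643 -0.63275848  0.23131097] [ 3.14157890e+00 -4.37263886e-05  2.30805616e-01] [ 1.6   0.5  -0.43  1.55  0.22  1.14 -0.21] 0.08504662385944203
[]validation failed for argument at $[0]...
validation failed for argument at $[0]...
```

View pics/w1.png

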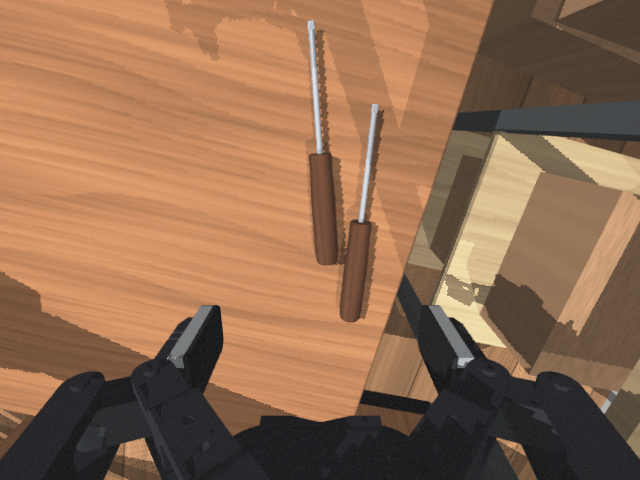

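The call was refused and the arm hasn't moved. The wrist view shows only bench tools at about (350,200). Each row probably needs all seven keys, so I'll send them in full.

```bash
python3 -m creep '[{"x":58,"y":-20,"z":0,"ax":0,"ay":0,"az":0,"fingers":0.65},{"x":55,"y":-25,"z":0,"ax":0,"ay":0,"az":0,"fingers":0.65},{"x":45,"y":-40,"z":0,"ax":0,"ay":0,"az":0,"fingers":0.65},{"x":45,"y":-40,"z":0,"ax":0,"ay":0,"az":0,"fingers":0.65},{"x":45,"y":-40,"z":0,"ax":0,"ay":0,"az":0,"fingers":0.65}]' 30
python3 -m creep '[{"x":45,"y":-40,"z":0,"ax":0,"ay":0,"az":0,"fingers":0.65},{"x":45,"y":-40,"z":0,"ax":0,"ay":0,"az":0,"fingers":0.65},{"x":20,"y":-30,"z":0,"ax":0,"ay":0,"az":0,"fingers":0.65},{"x":0,"y":0,"z":0,"ax":0,"ay":0,"az":0,"fingers":0.65}]' 30
```

```text
clock: 1.92
eef_pos: [0.3535, -0.4138, 0.2316]
eef_rot: [3.141, -0.0, 0.231]
wrist_force: [-0.2, -0.5, 0.3]
grip_width: 0.0554
clock: 2.42
eef_pos: [0.4362, -0.2794, 0.2318]
eef_rot: [-3.141, -0.001, 0.238]
wrist_force: [0.6, -0.5, -1.2]
grip_width: 0.0556
```

Run:
```python
from h import *
st=state();print(st["clock"],st["eef_pos"],st["eef_rot"],st["q"].round(2),st["grip_width"])
p,d=snapshot("wrist");np.savez("w2.npz",p=p,d=d)
cv2.imwrite("pics/w2.png",p)
for m in masks_of("lever","wrist")[:2]:
    P=cloud("wrist",d,m["mask"],st);print(m["score"],m["bbox"],np.median(P,0),"top",P[P[:,2]>P[:,2].max()-.006].mean(0))
```

```text
2.425 [ 0.43615525 -0.27939909  0.23178748] [-3.14140187e+00 -1.06760245e-03  2.37686001e-01] [ 1.05  0.29 -0.62  1.87  0.19  1.04 -0.99] 0.055621221958897064
0.9 [243.6, 115.7, 297.6, 159.3] [ 0.49884909 -0.23069942  0.14058354] top [ 0.49721329 -0.22749954  0.1411655 ]
```

View pics/w2.png

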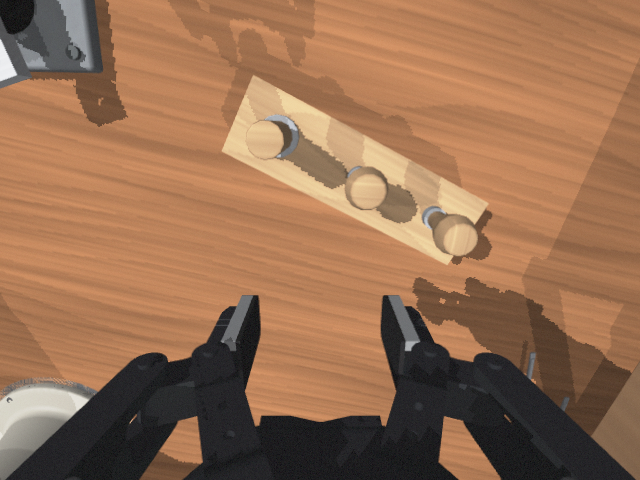

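The wrist view shows the lever at about (266,139), a straight handle above a wide collar. The gouges are at about (366,188) and (455,235).

Run:
```python
from h import *
st=state()
print(atz("wrist",[266,139],.140,st))
z=np.load("w2.npz");P=cloud("wrist",z["d"],np.ones((480,640),bool),st)
m=(abs(P[:,2]-.140)<.004)&(abs(P[:,0]-.5)<.03)&(abs(P[:,1]+.225)<.03)
Q=P[m];print(len(Q),Q.mean(0),Q.min(0),Q.max(0))
for n in("top","scene"):
    z=np.load(n+".npz");P=cloud(n,z["d"],np.ones((480,640),bool))
    m=(P[:,2]>.132)&(P[:,2]<.15)&(abs(P[:,0]-.5)<.03)&(abs(P[:,1]+.225)<.03)
    Q=P[m];print(n,len(Q),Q.mean(0),Q.min(0),Q.max(0))
    # collar ring
g=np.array([.4985,-.225,.19])
R=Ro.from_euler('xyz',st["eef_rot"]).as_matrix()
print((R.T@(g-st["eef_pos"])*1000).round(1))
```

```text
[ 0.49590749 -0.23236086  0.14      ]
1192 [ 0.49562791 -0.23190218  0.1406994 ] [ 0.48272654 -0.24438237  0.13654859] [ 0.50772284 -0.2190877   0.1429465 ]
top 84 [ 0.49716086 -0.22670752  0.14000345] [ 0.48542145 -0.24028136  0.13253727] [ 0.50832733 -0.21349498  0.14801373]
scene 100 [ 0.50168016 -0.22785757  0.13829606] [ 0.48431661 -0.23942564  0.13224873] [ 0.51136284 -0.21413415  0.14225659]
[ 75.9 -42.1  41.4]
```

```bash
python3 -m creep '[{"x":36,"y":-20,"z":15,"ax":0,"ay":0,"az":0,"fingers":0.65},{"x":33,"y":-15,"z":15,"ax":0,"ay":0,"az":0,"fingers":0.65},{"x":0,"y":0,"z":0,"ax":0,"ay":0,"az":0,"fingers":0.65},{"x":0,"y":0,"z":0,"ax":0,"ay":0,"az":0,"fingers":0.65}]'
python3 - <<'E'
from h import *
st=state();print(st["clock"],st["eef_pos"],st["eef_rot"],st["joint_vel"].round(3))
p,d=snapshot("wrist");np.savez("w3.npz",p=p,d=d)
cv2.imwrite("pics/w3.png",p)
P=cloud("wrist",d,np.ones((480,640),bool),st)
m=(abs(P[:,2]-.140)<.006)&(abs(P[:,0]-.5)<.03)&(abs(P[:,1]+.225)<.03)
Q=P[m];print(len(Q),Q.mean(0),Q.min(0),Q.max(0))
R=Ro.from_euler('xyz',st["eef_rot"]).as_matrix()
g=(Q.min(0)+Q.max(0))/2; g[2]=.095
print((R.T@(g-st["eef_pos"])*1000).round(1))
E
```

```text
clock: 3.02
eef_pos: [0.4926, -0.2351, 0.2011]
eef_rot: [3.141, 0.001, 0.229]
wrist_force: [-0.4, -0.6, -0.0]
grip_width: 0.0553
3.025 [ 0.49259408 -0.23509206  0.20107204] [3.14137957e+00 1.03946530e-03 2.28640529e-01] [ 0.012 -0.015  0.006  0.001 -0.001  0.001 -0.003]
1288 [ 0.498555   -0.22691723  0.14082386] [ 0.48426257 -0.23957161  0.13400237] [ 0.51018702 -0.21441225  0.1433651 ]
[  6.5  -6.9 106.1]
```

View pics/w3.png

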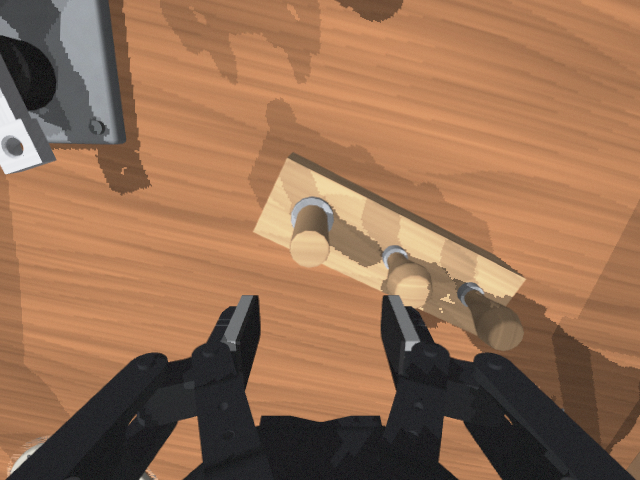

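The lever measures (0.4975, -0.227) with its top at z = 0.140, which matches the given sizes. I'll descend with the jaws in line with the later push.

```bash
python3 -m creep '[{"x":6,"y":-7,"z":0,"ax":0,"ay":0,"az":0,"fingers":0.65},{"x":0,"y":0,"z":30,"ax":0,"ay":0,"az":0,"fingers":0.65},{"x":0,"y":0,"z":0,"ax":0,"ay":0,"az":0,"fingers":0.65}]'
python3 - <<'E'
from h import *
st=state();print(st["eef_pos"],st["eef_rot"])
p,d=snapshot("wrist");cv2.imwrite("pics/w4.png",p)
E
```

```text
clock: 3.45
eef_pos: [0.4959, -0.2248, 0.17]
eef_rot: [-3.139, 0.003, 0.23]
wrist_force: [-0.5, 0.4, 0.1]
grip_width: 0.0554
[ 0.49593391 -0.22484644  0.16997472] [-3.13944980e+00  3.00514698e-03  2.30189094e-01]
```

View pics/w4.png

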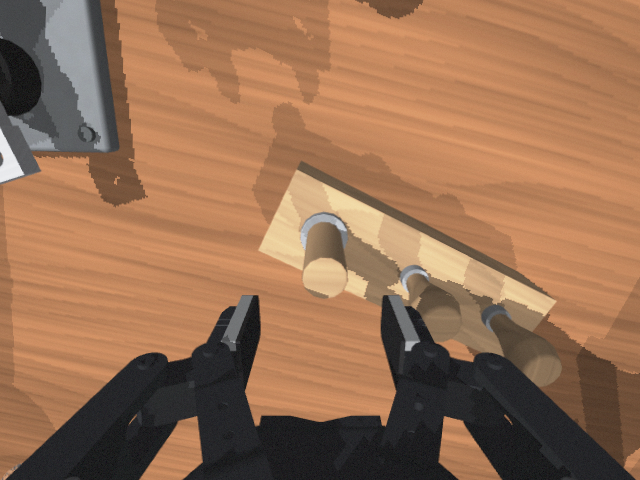

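The lever stands between the fingers. Its collar is at (323,230) and the finger midline is at column 320. I'll go down and close.

```bash
python3 -m creep '[{"x":2,"y":1,"z":35,"ax":0,"ay":0,"az":0,"fingers":0.65},{"x":0,"y":0,"z":45,"ax":0,"ay":0,"az":0,"fingers":0.65},{"x":0,"y":0,"z":0,"ax":0,"ay":0,"az":0,"fingers":0.65},{"x":0,"y":0,"z":0,"ax":0,"ay":0,"az":0,"fingers":0.65}]'
python3 - <<'E'
from h import *
p,d=snapshot("wrist");cv2.imwrite("pics/w5.png",p)
p,d=snapshot("scene");cv2.imwrite("pics/s5.png",cv2.resize(p[180:340,80:300],None,fx=3,fy=3))
E
```

```text
clock: 4.0
eef_pos: [0.5012, -0.226, 0.0932]
eef_rot: [3.14, -0.002, 0.231]
wrist_force: [-0.3, 0.9, 0.1]
grip_width: 0.0557
```

View pics/w5.png

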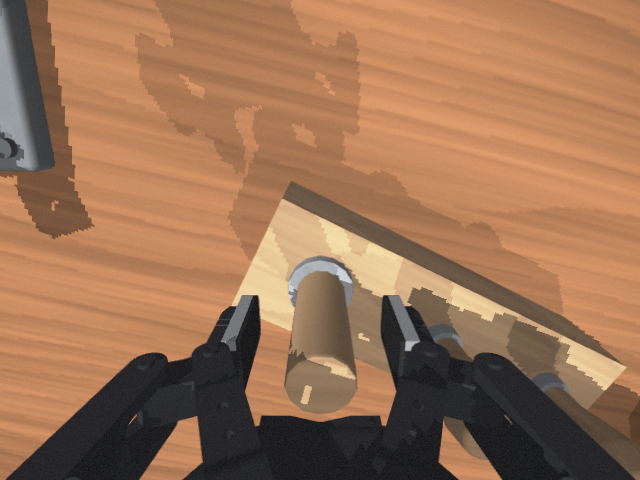

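View pics/s5.png

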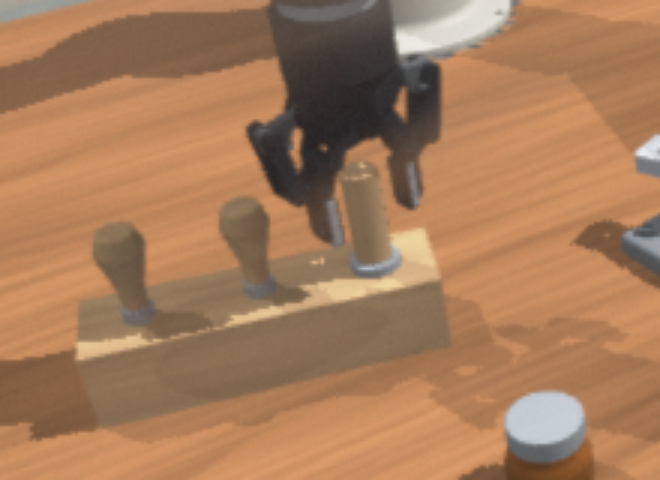

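The handle is centred between the fingers, with its top at (320,385). The gouges are clear. Closing now.

```bash
python3 -m creep '[{"x":-1,"y":0,"z":0,"ax":0,"ay":0,"az":0,"fingers":0},{"x":0,"y":0,"z":0,"ax":0,"ay":0,"az":0,"fingers":0},{"x":0,"y":0,"z":0,"ax":0,"ay":0,"az":0,"fingers":0},{"x":0,"y":0,"z":0,"ax":0,"ay":0,"az":0,"fingers":0}]' 80
python3 - <<'E'
from h import *
st=state();print(st["eef_pos"],st["eef_rot"],st["grip_width"],st["wrist_force"])
E
```

```text
clock: 4.6
eef_pos: [0.4996, -0.2264, 0.0927]
eef_rot: [3.14, -0.001, 0.231]
wrist_force: [-1.0, -0.7, 6.0]
grip_width: 0.0242
[ 0.49955371 -0.2264415   0.09265738] [ 3.13990469e+00 -9.80621527e-04  2.30567756e-01] 0.024234623717107193 [-1.03452013 -0.68599469  5.96101289]
```

```bash
python3 -m creep '[{"x":0,"y":0,"z":-12,"ax":0,"ay":0,"az":0,"fingers":0},{"x":0,"y":0,"z":-28,"ax":0,"ay":0,"az":0,"fingers":0},{"x":0,"y":0,"z":-40,"ax":0,"ay":0,"az":0,"fingers":0},{"x":0,"y":0,"z":-40,"ax":0,"ay":0,"az":0,"fingers":0},{"x":0,"y":0,"z":0,"ax":0,"ay":0,"az":0,"fingers":0}]' 80
python3 - <<'E'
from h import *
st=state();print(st["eef_pos"],st["eef_rot"],st["grip_width"],st["wrist_force"])
p,d=snapshot("wrist");cv2.imwrite("pics/w6.png",p)
p,d=snapshot("scene");cv2.imwrite("pics/s6.png",cv2.resize(p[140:340,80:340],None,fx=3,fy=3))
E
```

```text
clock: 5.22
eef_pos: [0.5013, -0.2264, 0.2153]
eef_rot: [3.137, -0.005, 0.231]
wrist_force: [0.1, -0.7, -2.0]
grip_width: 0.0242
[ 0.50128394 -0.22643211  0.21531879] [ 3.13687027 -0.00528129  0.23095249] 0.024249841572288076 [ 0.14283514 -0.69270282 -1.9824422 ]
```

View pics/w6.png

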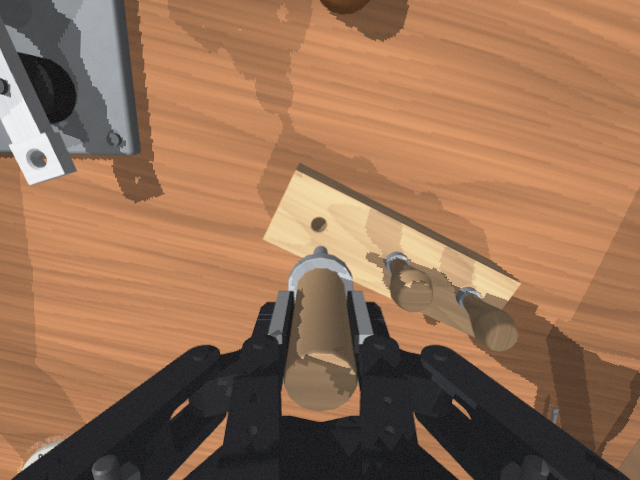

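View pics/s6.png

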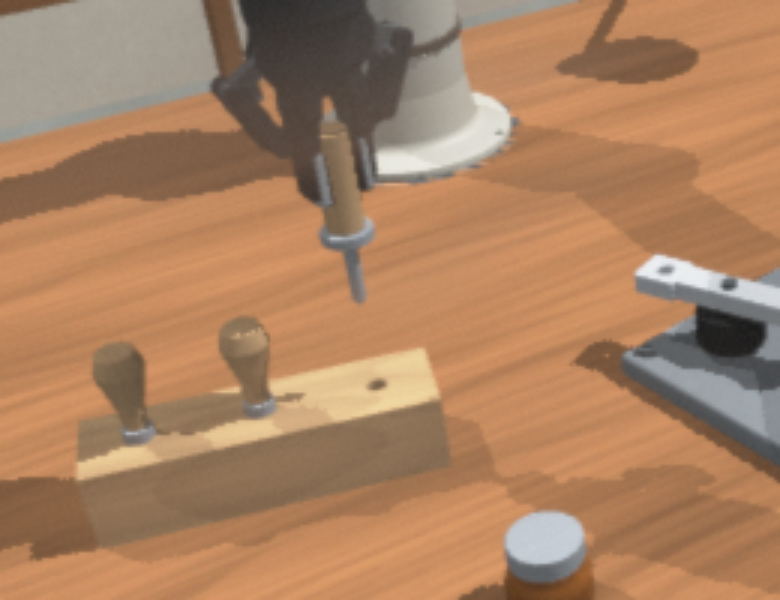

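The lever is out of the rack and upright. In the wrist view its tip is at about (320,250), the empty hole at (318,224), and the eye at (37,158).

Run:
```python
from h import *
st=state();print(st["eef_pos"])
p,d=snapshot("wrist");cv2.imwrite("pics/w7.png",np.hstack([cv2.resize(p[220:300,270:370],None,fx=4,fy=4),cv2.resize(p[120:200,0:100],None,fx=4,fy=4)]))
e=pinpoint("eye","wrist");t=pinpoint("lever_tip","wrist")
for m in e[:2]: print("eye",m["score"],m["location"],atz("wrist",m["location"],.075,st))
R=Ro.from_euler('xyz',st["eef_rot"]).as_matrix()
tipz=st["eef_pos"][2]-.0827
for m in t[:2]: 
    P=atz("wrist",m["location"],tipz,st);print("tip",m["score"],m["location"],P,R.T@(P-st["eef_pos"]))
P=atz("wrist",[320.5,249],tipz,st);print(P,R.T@(P-st["eef_pos"]))
print("hole",atz("wrist",[318,224.5],.06,st))
p,d=snapshot("top")
for q in("eye","tensioner_pivot"):
  for m in pinpoint(q,"top")[:2]: print(q,m["score"],m["location"],atz("top",m["location"],.075))
cv2.imwrite("pics/t7.png",cv2.resize(p[180:280,230:360],None,fx=6,fy=6))
```

```text
[ 0.49866749 -0.22595011  0.21165542]
eye 0.64 [32.0, 152.4] [0.50488424 0.01464329 0.075     ]
eye 0.42 [387.6, 241.8] [ 0.49678626 -0.28603484  0.075     ]
tip 0.9 [319.6, 248.3] [ 0.49702092 -0.2259412   0.12895542] [-0.00161072 -0.00044668  0.0826995 ]
[ 0.49665633 -0.22667297  0.12895542] [-0.00213295  0.00018235  0.08269991]
hole [ 0.49393349 -0.22508493  0.06      ]
eye 0.39 [296.7, 229.9] [0.58177607 0.11175216 0.075     ]
tensioner_pivot 0.63 [311.8, 217.0] [0.6165887  0.07150936 0.075     ]
```

View pics/w7.png

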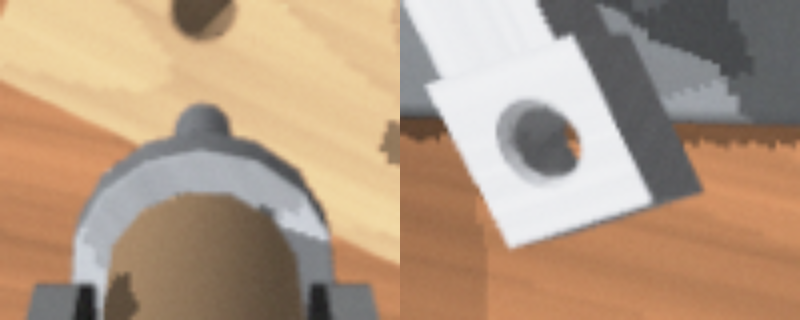

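View pics/t7.png

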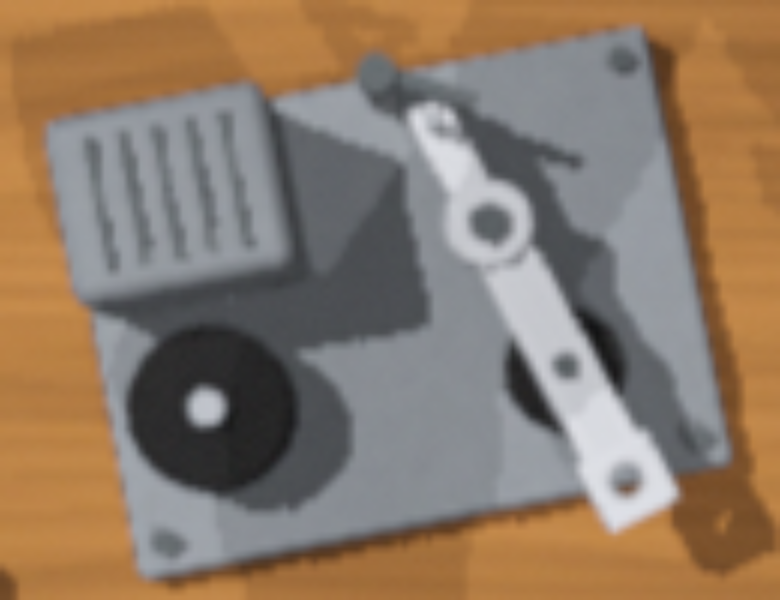

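The top view shows the eye at about (334.3,259.7) and the pivot at (311.5,217). The wrist view shows the eye mouth at about (35,155) and the tip at (320.5,248).

Run:
```python
from h import *
e=atz("top",[334.3,259.7],.075);p=atz("top",[311.5,217],.075);i=atz("top",[230+566/6,180+366/6],.079)
st=state();ew=atz("wrist",[35,155.2],.075,st)
print("eye",e,"piv",p,"idler",i,np.linalg.norm(e-p),np.degrees(np.arctan2(*(e-p)[1::-1])),"wrist eye",ew,st["eef_pos"])
R=Ro.from_euler('xyz',st["eef_rot"]).as_matrix()
tip=st["eef_pos"]+R@[-.0018,0,.0827]
g=np.array([.500,.0135,.10]);print("shift of tip to .10 above eye",(R.T@(g-tip)*1000).round(1))
```

```text
eye [0.50245494 0.01113183 0.075     ] piv [0.61658658 0.07231345 0.075     ] idler [0.5519857  0.03779523 0.079     ] 0.12949602060147203 -151.8059376779286 wrist eye [0.50274498 0.01212903 0.075     ] [ 0.49833136 -0.22556195  0.21029216]
shift of tip to .10 above eye [  58.3 -232.2   27.9]
```

```bash
python3 -m creep '[{"x":8,"y":-35,"z":0,"ax":0,"ay":0,"az":0,"fingers":0},{"x":13,"y":-50,"z":0,"ax":0,"ay":0,"az":0,"fingers":0},{"x":13,"y":-55,"z":0,"ax":0,"ay":0,"az":0,"fingers":0},{"x":13,"y":-50,"z":0,"ax":0,"ay":0,"az":0,"fingers":0},{"x":13,"y":-35,"z":6,"ax":0,"ay":0,"az":0,"fingers":0}]' 80
python3 -m creep '[{"x":0,"y":-4,"z":6,"ax":0,"ay":0,"az":0,"fingers":0},{"x":0,"y":0,"z":0,"ax":0,"ay":0,"az":0,"fingers":0},{"x":0,"y":0,"z":0,"ax":0,"ay":0,"az":0,"fingers":0},{"x":0,"y":0,"z":0,"ax":0,"ay":0,"az":0,"fingers":0}]' 80
cat > look.py <<'E'
import sys
from h import *
st=state();print(st["eef_pos"],st["eef_rot"],st["wrist_force"],st["q"].round(2))
p,d=snapshot("wrist");k=sys.argv[1]
cv2.imwrite(f"pics/{k}.png",cv2.resize(p[150:300,220:420],None,fx=4,fy=4))
np.save("lastp.npy",p)
for q,z in(("eye",.075),("lever_tip",st["eef_pos"][2]-.0827)):
  for m in pinpoint(q,"wrist")[:1]:print(q,m["score"],m["location"],atz("wrist",m["location"],z,st))
E
python3 look.py w8
```

```text
clock: 6.25
eef_pos: [0.5057, 0.0097, 0.2054]
eef_rot: [-3.141, -0.001, 0.233]
wrist_force: [1.3, 0.1, -1.8]
grip_width: 0.0245
clock: 6.75
eef_pos: [0.5051, 0.0094, 0.1994]
eef_rot: [3.141, -0.0, 0.228]
wrist_force: [0.6, 0.0, -1.7]
grip_width: 0.0242
[0.50509701 0.00940857 0.19936604] [ 3.14121905e+00 -6.29551766e-06  2.28481226e-01] [ 0.56554342  0.04968237 -1.74481109] [ 0.55  0.33 -0.74  1.93  0.27  0.98 -1.66]
eye 0.96 [315.8, 229.6] [0.50353641 0.01272297 0.075     ]
lever_tip 0.72 [320.6, 248.0] [0.50381293 0.00881563 0.11666604]
```

View pics/w8.png

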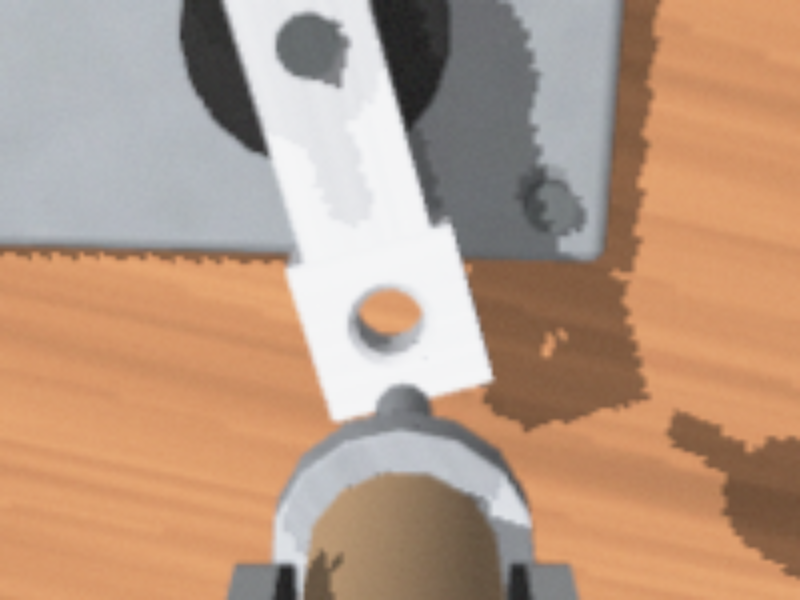

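In the wrist view the eye mouth is at (317,230) and the tip at (321,249). The tip has to go about 3.4 mm in +y, and I'll lower part way.

```bash
python3 -m creep '[{"x":0.8,"y":-3.3,"z":10,"ax":0,"ay":0,"az":0,"fingers":0},{"x":0,"y":0,"z":18,"ax":0,"ay":0,"az":0,"fingers":0},{"x":0,"y":0,"z":0,"ax":0,"ay":0,"az":0,"fingers":0},{"x":0,"y":0,"z":0,"ax":0,"ay":0,"az":0,"fingers":0}]' 80
python3 look.py w9
```

```text
clock: 7.4
eef_pos: [0.5048, 0.0144, 0.1709]
eef_rot: [-3.141, 0.001, 0.231]
wrist_force: [0.8, -0.1, -1.4]
grip_width: 0.0248
[0.50475309 0.01441905 0.17093052] [-3.14106646e+00  7.24368498e-04  2.31198461e-01] [ 0.84338577 -0.11513325 -1.44991681] [ 0.52  0.37 -0.73  1.96  0.31  0.92 -1.7 ]
eye 0.93 [322.8, 241.2] [0.50420204 0.01241275 0.075     ]
lever_tip 0.68 [320.0, 252.0] [0.50038731 0.01360748 0.08823052]
```

View pics/w9.png

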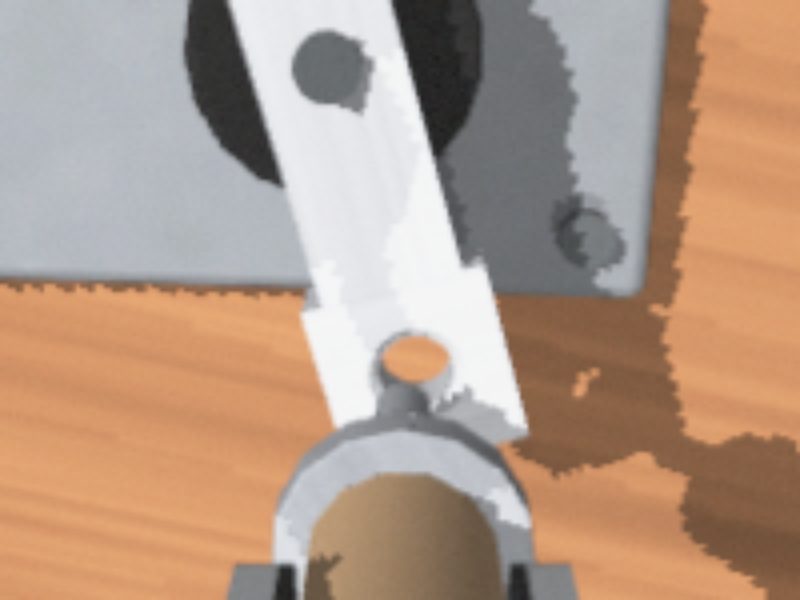

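Run:
```python
from h import *
st=state();R=Ro.from_euler('xyz',st["eef_rot"]).as_matrix()
p=np.load("lastp.npy")
for ox in(-.004,-.002,0):
    t=st["eef_pos"]+R@[ox,0,.0827]; a=np.linspace(0,2*np.pi,24)
    print(ox,proj("wrist",t,st),proj("wrist",t*[1,1,0]+[0,0,.075],st), "tip front edge",proj("wrist",t+R@[.004,0,0],st), "collar front", proj("wrist",t+R@[.018,0,-.05],st))
e=atz("wrist",[323.5,241.7],.075,st);print(e)
```

```text
-0.004 [[320.23746149 251.5006917 ]] [[320.24565933 244.82241733]] tip front edge [[320.23350322 246.13642843]] collar front [[320.1608833 253.1316218]]
-0.002 [[320.23548779 248.82571234]] [[320.2438087  242.26870058]] tip front edge [[320.23150771 243.43275344]] collar front [[320.15809169 249.70782438]]
0 [[320.23350322 246.13642843]] [[320.24194843 239.70212883]] tip front edge [[320.22950119 240.71460048]] collar front [[320.15528085 246.2605217 ]]
[0.50442418 0.01160331 0.075     ]
```

Measured against the collar and tip edges, the tip sits 4 mm towards tool -x. The eye is therefore about +2.4 mm in x and +2.1 mm in y from it.

```bash
python3 -m creep '[{"x":2.4,"y":2.1,"z":6,"ax":0,"ay":0,"az":0,"fingers":0},{"x":0,"y":0,"z":0,"ax":0,"ay":0,"az":0,"fingers":0},{"x":0,"y":0,"z":0,"ax":0,"ay":0,"az":0,"fingers":0}]' 80
python3 look.py w10
python3 - <<'E'
from h import *
st=state();R=Ro.from_euler('xyz',st["eef_rot"]).as_matrix()
t=st["eef_pos"]+R@[-.004,0,.0827];print(t)
print(proj("wrist",t*[1,1,0]+[0,0,.075],st)); print("crop", (proj("wrist",t*[1,1,0]+[0,0,.075],st)-[220,150])*4)
E
```

```text
clock: 7.92
eef_pos: [0.5078, 0.0127, 0.1653]
eef_rot: [-3.141, 0.0, 0.231]
wrist_force: [0.1, -1.1, -1.4]
grip_width: 0.0244
[0.50775506 0.01270328 0.16525237] [-3.14144502e+00  1.29574747e-04  2.30719728e-01] [ 0.07088796 -1.12709921 -1.39891427] [ 0.52  0.38 -0.72  1.96  0.32  0.91 -1.7 ]
eye 0.66 [319.5, 245.8] [0.50521122 0.01266916 0.075     ]
lever_tip 0.84 [321.3, 246.5] [0.50764838 0.01192657 0.08255237]
[0.5039289  0.01182716 0.08268825]
[[320.24375277 247.72668412]]
crop [[400.97501106 390.9067365 ]]
```

View pics/w10.png

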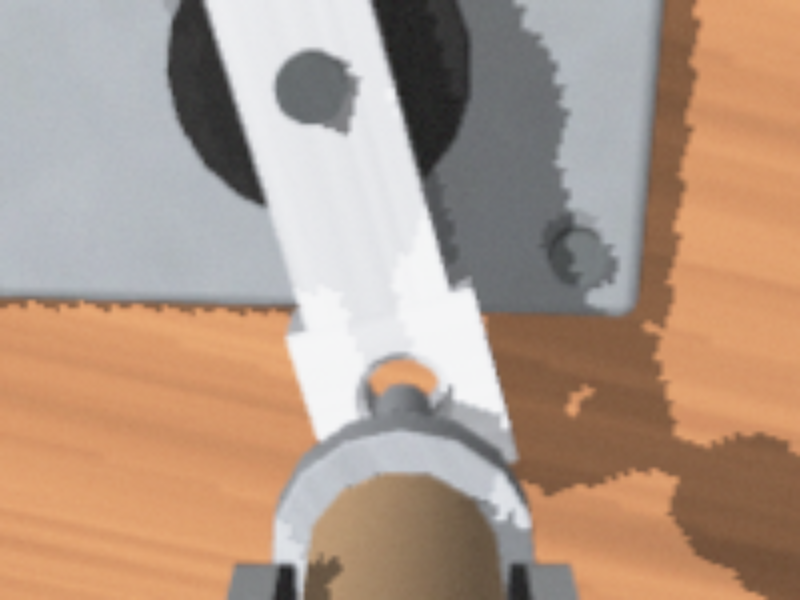

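The tip now projects onto the mouth centre at crop (401,391), so it is aligned. I'll lower gently and watch the force.

```bash
python3 -m creep '[{"x":0,"y":0,"z":6,"ax":0,"ay":0,"az":0,"fingers":0},{"x":0,"y":0,"z":6,"ax":0,"ay":0,"az":0,"fingers":0},{"x":0,"y":0,"z":0,"ax":0,"ay":0,"az":0,"fingers":0}]' 80
python3 look.py w11
```

```text
clock: 8.45
eef_pos: [0.5072, 0.0127, 0.1525]
eef_rot: [-3.141, 0.001, 0.231]
wrist_force: [0.4, -0.0, -1.2]
grip_width: 0.0243
[0.50715437 0.01269816 0.15254443] [-3.14110607e+00  1.39955758e-03  2.30943766e-01] [ 0.43866198 -0.03516172 -1.17745015] [ 0.51  0.4  -0.71  1.97  0.33  0.89 -1.71]
eye 0.85 [318.0, 253.0] [0.50362455 0.01348179 0.075     ]
lever_tip 0.6 [322.8, 249.1] [0.50529448 0.01045936 0.06984443]
```

View pics/w11.png

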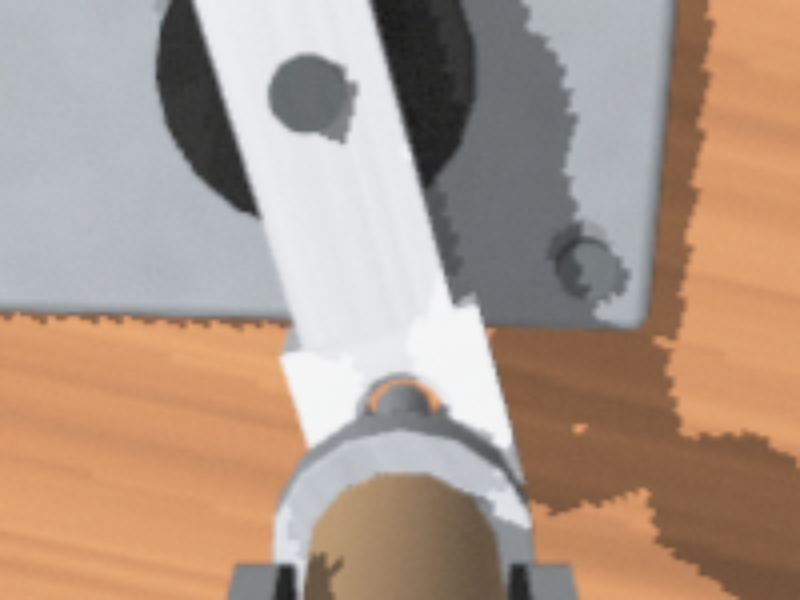

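The tip is inside the mouth at crop (402,395) with no force. Continuing down.

```bash
python3 -m creep '[{"x":0,"y":0,"z":10,"ax":0,"ay":0,"az":0,"fingers":0},{"x":0,"y":0,"z":10,"ax":0,"ay":0,"az":0,"fingers":0},{"x":0,"y":0,"z":0,"ax":0,"ay":0,"az":0,"fingers":0}]' 80
```

```text
clock: 8.98
eef_pos: [0.5071, 0.0127, 0.1322]
eef_rot: [-3.141, 0.002, 0.231]
wrist_force: [-0.3, -0.7, -0.6]
grip_width: 0.0242
```

```bash
python3 -m creep '[{"x":0,"y":0,"z":10,"ax":0,"ay":0,"az":0,"fingers":0},{"x":0,"y":0,"z":10,"ax":0,"ay":0,"az":0,"fingers":0},{"x":0,"y":0,"z":0,"ax":0,"ay":0,"az":0,"fingers":0},{"x":0,"y":0,"z":0,"ax":0,"ay":0,"az":0,"fingers":0},{"x":0,"y":0,"z":0,"ax":0,"ay":0,"az":0,"fingers":0}]' 80
python3 look.py w12
python3 - <<'E'
from h import *
p,d=snapshot("scene");cv2.imwrite("pics/s12.png",cv2.resize(p[150:310,240:440],None,fx=4,fy=4,interpolation=cv2.INTER_CUBIC))
E
```

```text
clock: 9.6
eef_pos: [0.5078, 0.0127, 0.1134]
eef_rot: [3.142, -0.0, 0.231]
wrist_force: [-0.0, 0.3, -2.6]
grip_width: 0.0244
[0.50779543 0.01273576 0.11343958] [ 3.14155379e+00 -6.06608345e-05  2.30834653e-01] [-0.00523332  0.27831009 -2.63901912] [ 0.47  0.46 -0.67  2.    0.39  0.81 -1.76]
```

View pics/w12.png

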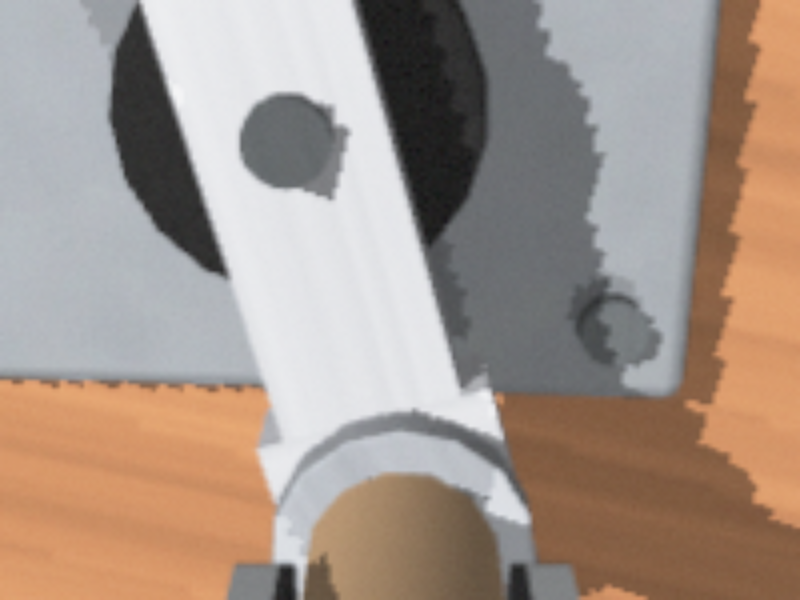

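View pics/s12.png

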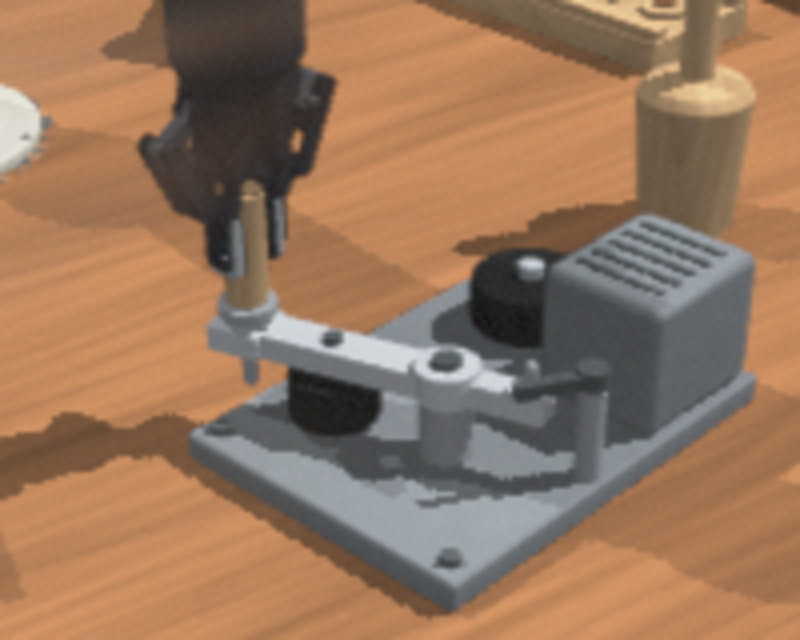

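The lever is through the eye with its collar about 5 mm above. Next I'll compute the swing arc in tool axes.

Run:
```python
from h import *
st=state();R=Ro.from_euler('xyz',st["eef_rot"]).as_matrix()
f=lambda th:np.array([.6166,.0723,0])+.13*np.array([np.cos(np.radians(208.2)-th),np.sin(np.radians(208.2)-th),0])
T=[0,.06,.12,.18,.24,.30,.36,.42,.48,.54,.60,.65,.70]
for a,b in zip(T,T[1:]): print(b,(R.T@(f(b)-f(a))*1000).round(1), f(b).round(4))
```

```text
0.06 [-1.8 -7.6 -0. ] [0.4986 0.0178 0.    ]
0.12 [-1.3 -7.7 -0. ] [0.4955 0.025  0.    ]
0.18 [-0.9 -7.8 -0. ] [0.4929 0.0324 0.    ]
0.24 [-0.4 -7.8 -0. ] [0.4907 0.0399 0.    ]
0.3 [ 0.1 -7.8 -0. ] [0.489  0.0475 0.    ]
0.36 [ 0.5 -7.8 -0. ] [0.4877 0.0552 0.    ]
0.42 [ 1.  -7.7 -0. ] [0.4869 0.0629 0.    ]
0.48 [ 1.5 -7.7 -0. ] [0.4866 0.0707 0.    ]
0.54 [ 1.9 -7.6 -0. ] [0.4867 0.0785 0.    ]
0.6 [ 2.4 -7.4 -0. ] [0.4874 0.0863 0.    ]
0.65 [ 2.3 -6.1 -0. ] [0.4882 0.0927 0.    ]
0.7 [ 2.6 -6.  -0. ] [0.4894 0.0991 0.    ]
```

```bash
python3 -m creep '[{"x":-1.8,"y":-7.6,"z":1.5,"ax":0,"ay":0,"az":0,"fingers":0},{"x":-1.3,"y":-7.7,"z":0,"ax":0,"ay":0,"az":0,"fingers":0},{"x":-0.9,"y":-7.8,"z":0,"ax":0,"ay":0,"az":0,"fingers":0},{"x":0,"y":0,"z":0,"ax":0,"ay":0,"az":0,"fingers":0},{"x":0,"y":0,"z":0,"ax":0,"ay":0,"az":0,"fingers":0}]' 80
cat > chk.py <<'E'
import sys
from h import *
st=state();print(st["eef_pos"],st["eef_rot"],st["wrist_force"])
k=sys.argv[1]
p,d=snapshot("wrist");cv2.imwrite(f"pics/w{k}.png",p)
p,d=snapshot("top");cv2.imwrite(f"pics/t{k}.png",cv2.resize(p[180:280,230:360],None,fx=6,fy=6))
p,d=snapshot("scene");cv2.imwrite(f"pics/s{k}.png",cv2.resize(p[150:310,240:440],None,fx=4,fy=4,interpolation=cv2.INTER_CUBIC))
E
python3 chk.py 13
```

```text
clock: 10.42
eef_pos: [0.4983, 0.034, 0.1118]
eef_rot: [3.141, 0.001, 0.231]
wrist_force: [-2.1, -4.5, 0.7]
grip_width: 0.0242
[0.49829734 0.0339706  0.11175969] [3.14103800e+00 7.53788215e-04 2.31005619e-01] [-2.08913674 -4.50644224  0.69057896]
```

View pics/s13.png

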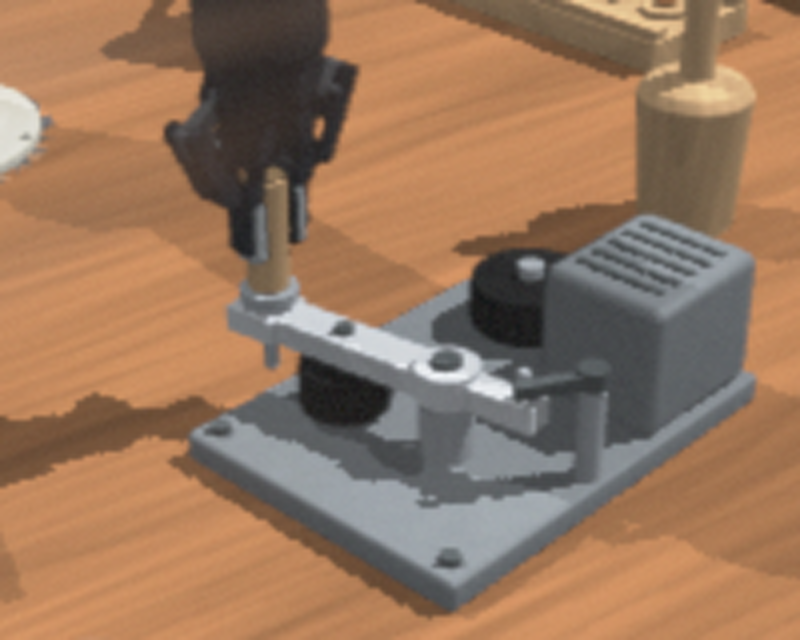

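View pics/w13.png

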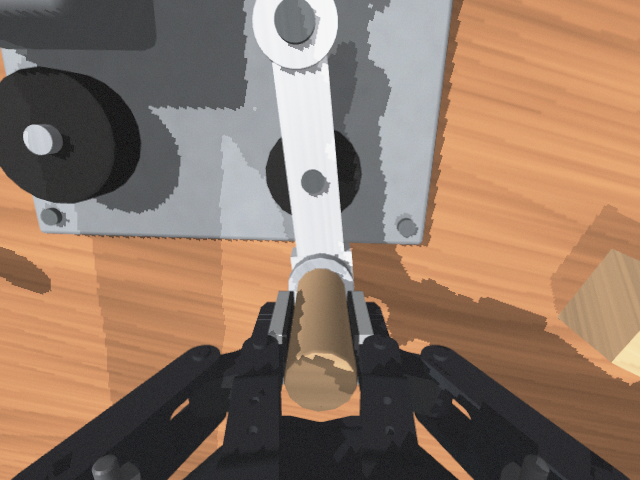

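The arm follows the lever. The collar sits close on the eye at (265,295) in the scene crop, and the spring reads about 5 N. On past the click.

```bash
python3 -m creep '[{"x":-0.4,"y":-7.8,"z":0,"ax":0,"ay":0,"az":0,"fingers":0},{"x":0.1,"y":-7.8,"z":0,"ax":0,"ay":0,"az":0,"fingers":0},{"x":0.5,"y":-7.8,"z":0,"ax":0,"ay":0,"az":0,"fingers":0},{"x":1,"y":-7.7,"z":0,"ax":0,"ay":0,"az":0,"fingers":0},{"x":1.5,"y":-7.7,"z":0,"ax":0,"ay":0,"az":0,"fingers":0}]' 80
python3 -m creep '[{"x":1.9,"y":-7.6,"z":0,"ax":0,"ay":0,"az":0,"fingers":0},{"x":2.4,"y":-7.4,"z":0,"ax":0,"ay":0,"az":0,"fingers":0},{"x":2.3,"y":-6.1,"z":0,"ax":0,"ay":0,"az":0,"fingers":0},{"x":0,"y":0,"z":0,"ax":0,"ay":0,"az":0,"fingers":0},{"x":0,"y":0,"z":0,"ax":0,"ay":0,"az":0,"fingers":0}]' 80
python3 chk.py 14
```

```text
clock: 11.2
eef_pos: [0.4917, 0.0714, 0.1115]
eef_rot: [3.14, 0.002, 0.23]
wrist_force: [-1.4, -6.9, -0.5]
grip_width: 0.0242
clock: 11.82
eef_pos: [0.4928, 0.093, 0.1113]
eef_rot: [3.14, 0.003, 0.23]
wrist_force: [-1.0, -7.7, 0.2]
grip_width: 0.0239
[0.49283007 0.09301631 0.11125048] [3.1398104  0.00323981 0.22994579] [-0.95243393 -7.67269836  0.24373224]
```

View pics/s14.png

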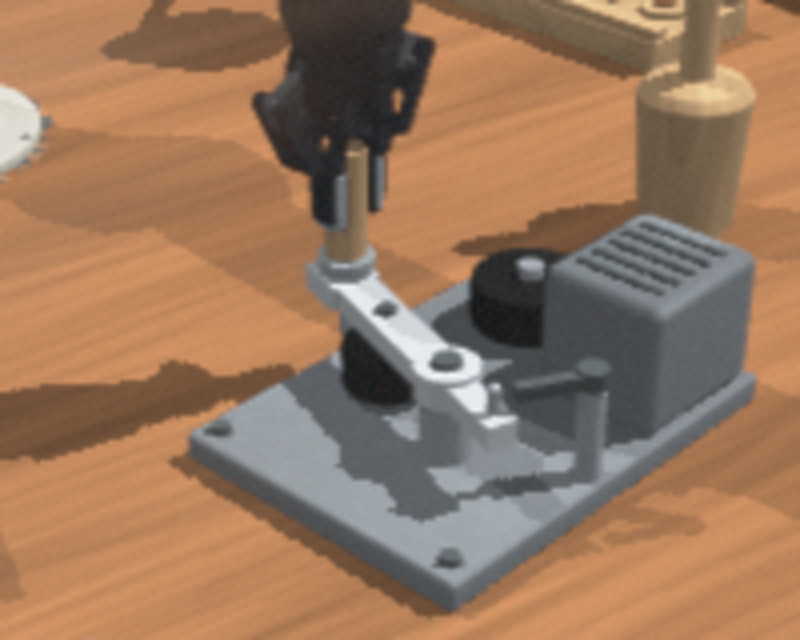

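View pics/w14.png

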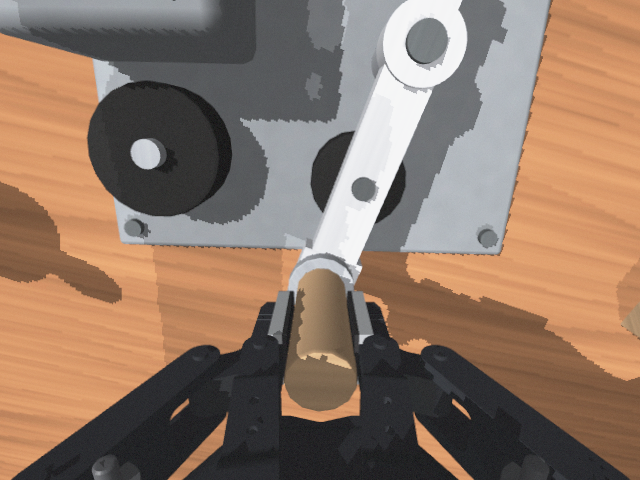

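View pics/t14.png

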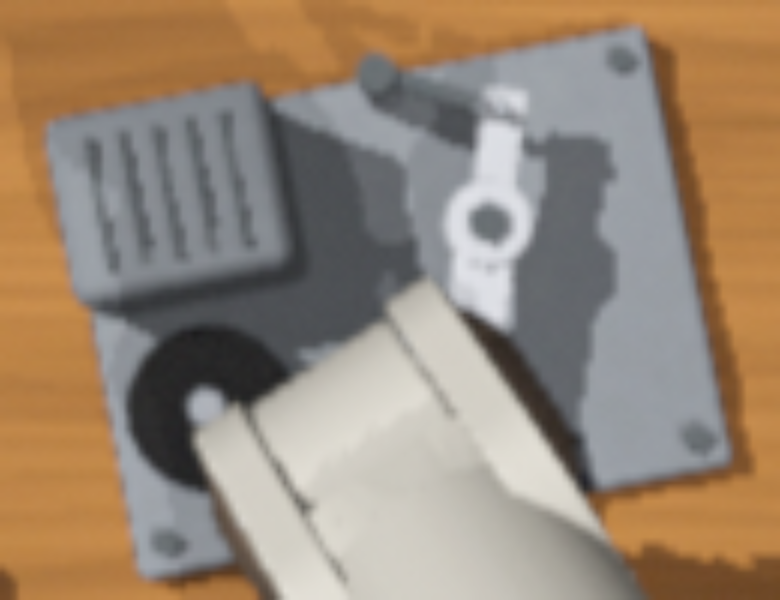

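The wrist view shows the pivot bolt at (428,40) and the idler bolt at (363,188). In the scene view the pin is past the pawl. I'll work out the angle.

Run:
```python
from h import *
st=state()
p=atz("wrist",[428,40],.082,st);i=atz("wrist",[363,188],.079,st)
print(p,i,np.linalg.norm((p-i)[:2]),"theta",np.radians(208.2)-(np.arctan2(*(i-p)[1::-1])%(2*np.pi)))
a=atz("top",[230+489/6,180+222/6],.075,st);b=atz("top",[230+506/6,180+100/6],.075)
# tail direction (opposite): compare with initial tail
c=atz("top",[230+437/6,180+120/6],.075)
print(np.degrees(np.arctan2(*(b-a)[1::-1])),np.linalg.norm(b-a),np.degrees(np.arctan2(*(c-a)[1::-1])))
R=Ro.from_euler('xyz',st["eef_rot"]).as_matrix()
t=st["eef_pos"]+R@[-.004,0,.0827];v=t[:2]-[.6166,.0723];print("tip",t,np.hypot(*v),"theta",np.radians(208.2)-np.arctan2(v[1],v[0])%(2*np.pi), st["joint_vel"].round(3))
```

```text
[0.61795881 0.07255824 0.082     ] [0.54638201 0.08280629 0.079     ] 0.07230672223796375 theta 0.6343919314007875
-7.635086362867165 0.05551522056004913 27.11129595117489
tip [0.48867639 0.09182346 0.02855922] 0.1294048549384433 theta 0.6436323115805709 [ 0.     0.    -0.001  0.001 -0.002  0.001  0.001]
```

```bash
python3 -m creep '[{"x":0,"y":0,"z":0,"ax":0,"ay":0,"az":0,"fingers":0},{"x":0,"y":0,"z":0,"ax":0,"ay":0,"az":0,"fingers":0},{"x":0,"y":0,"z":0,"ax":0,"ay":0,"az":0,"fingers":0},{"x":0,"y":0,"z":0,"ax":0,"ay":0,"az":0,"fingers":0}]' 80
python3 - <<'E'
from bench import *
print(sign_off())
E
```

```text
clock: 12.48
eef_pos: [0.4928, 0.0929, 0.1113]
eef_rot: [3.14, 0.003, 0.23]
wrist_force: [-2.4, -6.7, -0.6]
grip_width: 0.0245
the job is handed in; nothing more can be done
None
```

I took the lever out of the rack and put it down through the eye. With it I swung the tensioner arm past the click, and I handed the job in at 12.5 s with the lever still gripped and holding the arm back.

Last checks:
- **Arm angle:** about 0.63–0.64 rad, from the pivot and idler bolts in the wrist view and from the computed tip position. The tail in the top view gave about 0.61. All are above 0.55 and short of the 0.75 stop.
- **Lever in the eye:** the tip was at z ≈ 0.029 m, about 46 mm below the mouth, with the collar about 4 mm above the eye. This is worked out from the grasp and the arm's pose, because the collar hid the eye.
- **Hold:** the wrist felt about 7 N against it. The fingers were closed on the handle at 24 mm, set to 80 N, and the pose stayed steady over the last 0.5 s.
- **Other things:** the gouges stood in place just after the lever was lifted out. I never moved near the mallet or the jar, but I took no final picture of the gouges or the jar.

Several readings were off along the way:
- The first move call was refused, because each row needs all seven keys.
- The networks put the eye or pawl pivot in the wrong place a few times, so I used my own pixel readings instead.
- One early wrist measurement, taken while the arm was still settling, was about 5 mm off, so I took it again.

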